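# Lock a clamshell fixture for measuring

### The job

Draw the red-knobbed lock pin up out of the lower half of the clamshell fixture and park it upright in the notch of the yellow rest, letting go of it; then, with the pin parked there, swing the blue cover all the way down onto its stop. Take the pin again, push it down through the cover's hole into the bore until its collar bears on the cover, and keep pressing down on the pin so that the sprung cover is flat shut: finish while still holding the pin pressed down. Leave the other things on the table where they are.

Things in the scene. Friction and masses are not known exactly. Their poses are not given: they have to be found in the camera images.
- fixture: Clamshell fixture, bolted down: steel base plate (250 along x, 300 along y, 12 thick) with the aluminium lower half on it (150 x 80 mm, its front top 57 mm above the origin). Origin: underside of the plate, on the table, mid lower half; z up, +x from the bore towards the hinge. Hinge axis along y at x = 70, z = 57 mm. A dark hub sits fixed in its nest, top 54 mm above the origin.
- bore (a point): Centre of the mouth of the lock bore in the top of the lower half, at x = -45, y = 0, z = 57 mm in the fixture; the bore goes straight down 45 mm, 11.5 mm wide, chamfered 1.5 mm. At the start the pin stands in it.
- hinge (a point): Centre of the hinge axis; its y axis is the hinge axis, axes as the fixture's.
- swing (a joint): Main hinge of the cover, rad: 0 = down on its stop, grows as it opens, up and back to the fixture's +x; starts 1.3 to 1.6. Stiff: it stays where left; 1 to 3 N at the free edge moves it. Springs lift the cover a further 0.045 rad: its real angle is swing + 0.045 unless pressed. With swing 0 it lies ajar 5 mm at its hole; about 8 N there presses it flat shut; let go, it rises again.
- cover: Blue cover, the upper half: a plate 155 long, 70 wide, 10 thick, yellow stripe along its free edge. Origin on the hinge axis; when shut its axes equal the fixture's, it reaches from the hinge to x = -155 mm, underside z = 0, outer face z = 10 mm. Opening turns it about +y. 0.2 kg.
- cover_hole (a point): Centre of the cover's 13 mm hole, on the outer face (x = -115, y = 0, z = 10 mm in the cover). Straight above the bore when shut.
- lip (a point): Point on the cover's outer face near the free edge (x = -138, y = 0, z = 10 mm in the cover), a good place to push. It is 67 mm above the fixture's origin when the cover is flat shut, about 73 mm when it lies ajar on its springs.
- pin: Lock pin, about 70 g, upright. Origin at its tip (lower end), z up along it. Steel shank 10 mm thick, 36 long, tapered tip; then a collar 28 mm across, 4 thick, too big for the holes; then a red round knob 20 mm across, 28 tall (40 to 68 mm above the tip) to grip. Home through both halves, its collar bears on the cover's outer face and its tip is 31 mm above the fixture's origin.
- rest: Yellow pin rest, fixed on the base plate left or right of the lower half: block 44 (x) x 50 (y) x 45 mm high, origin at the centre of its underside, 12 mm above the table. A notch 14 mm wide, cut through its full height, runs along its x in the middle, open to -x and upward, closed at x = +7 mm.
- notch (a point): Point in the middle of the notch (x = 0, y = 0 of the rest), level with the rest's top, 57 mm above the table; axes as the rest's. The pin parks here upright: shank in the notch, collar resting on the top, tip 36 mm below.
- ball: Calibration ball on a post, fixed on the base plate on the other side from the rest: foot 40 mm across, white ball 24 mm across, 62 mm high in all; origin under the foot; bystander
- ring_gauge: brass ring gauge lying on the base plate, 40 mm across, 14 mm high; origin at the centre of its underside; bystander
- collet: small steel collet standing on the base plate, 30 mm across, 32 mm high; origin at the centre of its underside; bystander
- wrench: wrench lying on the granite, 150 mm long along its x; bystander
- gauge_block: steel gauge block on the granite, 35 x 30 x 25 mm; bystander
- disc: dark steel disc on the granite, 52 mm across, 20 mm high; bystander
- vee_block: grey vee block on the granite, 60 x 40 x 36 mm; bystander

How it is judged (in metres and radians):
On the way, in this order (a step that is already met when the one before it is completed fails the run):
1. the pin hangs upright in the rest's notch by its collar, let go by the fingers, the cover still open (x of pin in the frame of notch between -0.014 and 0.006 m and y of pin in the frame of notch between -0.005 and 0.005 m and z of pin in the frame of notch between -0.039 and -0.032 m and angle between pin's own z axis and vertical below 0.15 rad and contact force between the fingers and pin below 0.1 N and value of joint swing above 0.3 rad), for 0.2 s.
2. the cover is swung down on its stop while the pin is parked (x of pin in the frame of notch between -0.014 and 0.006 m and y of pin in the frame of notch between -0.005 and 0.005 m and z of pin in the frame of notch between -0.039 and -0.032 m and angle between pin's own z axis and vertical below 0.15 rad and value of joint swing below 0.02 rad), for 0.2 s.
3. the pin has passed through the cover's hole at least 10 mm into the bore, with the cover down (x of pin in the frame of fixture between -0.049 and -0.041 m and y of pin in the frame of fixture between -0.004 and 0.004 m and angle between the z axis of pin and the z axis of fixture, either way round below 0.12 rad and z of pin in the frame of fixture below 0.047 m and value of joint swing below 0.02 rad), for 0.1 s.
At the end, for the whole second after the job is handed in: In the last second: pin in the bore through the cover (within 4 mm of the axis each way, lean under 0.12 rad, home within 3 mm), cover flat shut (lip within 2 mm, swing under 0.02 rad), fingers on the pin and pin on the cover each with over 3 N, pin still (x of pin in the frame of fixture between -0.049 and -0.041 m and y of pin in the frame of fixture between -0.004 and 0.004 m and angle between the z axis of pin and the z axis of fixture, either way round below 0.12 rad and value of joint swing below 0.02 rad and z of pin in the frame of fixture below 0.034 m and z of lip in the frame of fixture below 0.069 m and contact force between pin and cover above 3 N and contact force between the fingers and pin above 3 N and linear speed of pin below 0.02 m/s); the arm keeps its last pose, push and grip.
It fails at once if another loose thing is moved more than 25 mm (distance of any of ring_gauge, collet, wrench, gauge_block, disc, vee_block from where it was at the start of the episode above 0.025 m).
It also fails if it takes over 59 s, if anything falls off the work surface, if the arm or the gripper's body presses on something with over 40 N, if the wrist force passes 120 N, or if a joint passes its speed limit or range.

### The arm

A 6-joint arm with a two-finger parallel gripper is mounted at the origin on the work surface. World frame = base frame: x ahead of the robot, y to its left, z up, the work surface at z = 0. Lengths are in mm, angles in rad, forces in N, time in s.
With the tool pointing down it reaches from about 300 to 750 mm from the base axis. Payload 8.5 kg.
Tool frame: the origin (TCP) lies midway between the tips of the shut fingers; the grasp point (between the pads) lies 19 mm behind it (grasp_offset is the distance from the TCP to the grasp point, in mm); y points along the fingers, z is the direction in which the jaws open and shut, and the axes are right-handed (so a half turn about y gives the same grasp; the last joint's range is limited). The gripper opens to 88 mm and grips with 3 to 60 N. Pads are 18 mm wide; open, the fingers measure 123 mm over their backs; the gripper's body (75 mm by 187 mm) begins 45 mm behind the grasp point.
Start: joints at [1.043, 0.381, 1.297, -0, 1.464, -0.215], TCP at [169.239, 523.296, 238.748] pointing down, gripper open.
Joint ranges: [-3.11, 3.11], [-0.89, 2.33], [0.22, 2.48], [-1.42, 4.56], [0.17, 2.85], [-2.88, 2.88]. Speed limits (rad/s): [2.39, 2.39, 3.14, 3.14, 3.14, 3.14].

### API

Orientations are given as a 3x3 rotation matrix whose columns are the frame's x, y, z axes.
In Python, from workcell import * gives the robot as it stands. The module is installed in compiled form; this text tells all that it offers.
- The arm moves only by the tool apply_moves, never from a script. Its argument "commands" is a list of rows, each an object of numbers: "gripper": the closure, from 0 (fully open) to 1 (shut); "dx", "dy", "dz": the shift along the world's x, y, z in m; "wx", "wy", "wz": the turn, a rotation vector about the world's x, y, z in rad. A call has 1 to 8 rows; each row is the pose to reach, as a shift and turn from the pose measured when the call began; what a row does not reach only later rows make up. A row lasts 1/12 s, in which the tool goes at most 41.7 mm and 7.16 degrees, less where a joint would pass 70% of its speed; a pose out of reach is approached as far as the arm can. A call with a gripper value outside its range is refused whole. The fingers move at their own pace and stop on an object; the grip force is fixed at half the most. Time passes only in rows, so rows that repeat a pose let the fingers close. It gives the time, the measured TCP pose, the force and the opening at its end, in the units of the state.
- state(): the state, without advancing time (a new reading comes with each control period).
- capture(name): name is "scene" or "top" or "wrist"; returns a dict with "img" (400x640x3 uint8, blue, green, red), "vertical_fov" (degrees; the focal length in pixels is half the picture's height over the tangent of half this angle, whatever the lens; pixels are square), "cx", "cy" (the principal point, pixels), "k1" (the pictures are not rectified: a ray, as slopes to the right and down, at radius r is drawn at 1 + k1 r^2 times it, then the intrinsics apply), "eye" and "rotation" of the camera in the world; the wrist camera has in their place "T_tool_cam" (4x4, takes a point from camera to tool coordinates, whose origin is the TCP and whose axes are the tool frame's). Camera axes: x right, y down, z forward; pixel columns grow to the right and rows downward; lengths in mm; the calibration is good to about 2 mm. A picture is of the moment at which its call begins: read the wrist's pose just before it. There is no depth.
- finish_job(): hands the job in, once; it reports no verdict.
The state is a dict: "t": time; "joint_positions": joint angles; "dq": joint speeds; "joint_torque": joint torques, N m; "tool_pos": TCP position; "tcp_rot": TCP orientation; "force": force on the tool from outside, world axes, zero at the start; "ft_torque": the same for the moment, N m; "opening": opening from 0.0 (shut) to 1.0 (fully open).
Only numpy, scipy, OpenCV 4.12 (cv2) and the standard library are available. Lean on these libraries where they do the work, as an engineer would, in place of code of your own. Each camera call takes 0.05 s, during which the arm holds its last target. There are 200 camera calls.

## Working session

There is one attempt and no reset: what is moved stays moved. The work goes in short steps, Python scripts to look and compute and a tool call to move; the robot and the scene stay as the last step left them, time stands still between calls to the robot, and variables do not carry over. Pictures are saved under pics/ and viewed, about 8 in all and at most 12, crops included, and the job is handed in when it is done.

Besides the shell and the picture viewer there is one more tool, called after "Call:" as a command line: name --argument value ..., lists and objects as JSON in quotes. apply_moves: Moves the arm, as the interface text tells. Its arguments: {"type":"object","properties":{"commands":{"type":"array","items":{"type":"object","properties":{"gripper":{"type":"number"},"dx":{"type":"number"},"dy":{"type":"number"},"dz":{"type":"number"},"wx":{"type":"number"},"wy":{"type":"number"},"wz":{"type":"number"}}}}},"required":["commands"]}

```bash
mkdir -p pics; cat > h.py <<'E'
from workcell import *
import numpy as np, cv2
def K(c):
    f=200/np.tan(np.radians(c["vertical_fov"])/2)
    return np.array([[f,0,c["cx"]],[0,f,c["cy"]],[0,0,1.]])
def pose(c,s=None):
    if "eye" in c: return np.array(c["eye"],float),np.array(c["rotation"],float)
    T=np.array(c["T_tool_cam"]);R=np.array(s["tcp_rot"]);return np.array(s["tool_pos"])+R@T[:3,3],R@T[:3,:3]
def ray(c,uv,s=None):
    e,R=pose(c,s)
    p=cv2.undistortPoints(np.array([[uv]],float),K(c),np.array([c["k1"],0,0,0.]),None,None,None) if False else None
    k=K(c);d=np.array([(uv[0]-k[0,2])/k[0,0],(uv[1]-k[1,2])/k[1,1]]);u=d.copy()
    for _ in range(30): u=d/(1+c["k1"]*(u@u))
    return e,R@np.array([u[0],u[1],1])
def onz(c,uv,z,s=None):
    e,d=ray(c,uv,s);return e+d*(z-e[2])/d[2]
def proj(c,P,s=None):
    e,R=pose(c,s);q=R.T@(np.array(P,float)-e);u=q[:2]/q[2];u=u*(1+c["k1"]*(u@u));k=K(c)
    return np.array([k[0,0]*u[0]+k[0,2],k[1,1]*u[1]+k[1,2]])
def tri(a,b):
    A=[];B=[]
    for e,d in (a,b):
        d=d/np.linalg.norm(d);M=np.eye(3)-np.outer(d,d);A.append(M);B.append(M@e)
    P=np.linalg.solve(sum(A),sum(B));return P
def blobs(img,lo,hi,amin=30):
    h=cv2.cvtColor(img,cv2.COLOR_BGR2HSV);m=cv2.inRange(h,np.array(lo),np.array(hi))
    n,l,st,ce=cv2.connectedComponentsWithStats(m);return [(st[i].tolist(),ce[i].round(1).tolist()) for i in range(1,n) if st[i][4]>amin],m
E
python3 - <<'E'
from h import *
s=state();print(s)
for n in("scene","top","wrist"):
    c=capture(n);cv2.imwrite(f"pics/{n}0.png",c["img"]);print(n,{k:v for k,v in c.items() if k!="img"})
    for nm,lo,hi in(("red",(0,130,60),(8,255,255)),("red2",(172,130,60),(180,255,255)),("yel",(20,120,80),(35,255,255)),("blue",(100,120,50),(125,255,255))):
        print(nm,blobs(c["img"],lo,hi)[0])
E
```

```text
{'t': 0.0, 'joint_positions': array([ 1.04269186e+00,  3.81212796e-01,  1.29823505e+00, -5.84731583e-07,
        1.46359913e+00, -2.15294113e-01]), 'dq': array([ 2.88272325e-04,  2.09715335e-03, -1.55136944e-03,  5.12663736e-05,
       -5.14706314e-04,  1.88609408e-03]), 'joint_torque': array([ 1.86368889e-04, -4.37942183e+01, -2.24548942e+01,  7.13451253e-02,
        3.54156538e-02, -1.41928963e-04]), 'tool_pos': array([169.11303842, 523.07037616, 238.13742176]), 'tcp_rot': array([[ 9.51472392e-01, -7.32325438e-04,  3.07733245e-01],
       [-3.07733960e-01, -1.25648220e-03,  9.51471613e-01],
       [-3.10125520e-04, -9.99998942e-01, -1.42086954e-03]]), 'force': array([ 0.51562361,  0.38953454, -0.11549948]), 'ft_torque': array([0.05011383, 0.00360045, 0.02756392]), 'opening': 0.9984650592483586}
scene {'vertical_fov': 55.26883873609294, 'cx': 315.29873896151526, 'cy': 202.2352390337863, 'k1': 0.02484136525035748, 'eye': array([1010.70283501,  617.32319763,  651.28942783]), 'rotation': array([[-0.79945054,  0.35039598, -0.48795644],
       [ 0.60054307,  0.48652361, -0.63454141],
   
[... 952 characters left out ...]
41], [294.9, 204.1])]
blue [([380, 65, 79, 57, 2578], [420.0, 94.1]), ([313, 139, 27, 7, 88], [326.1, 142.0])]
wrist {'vertical_fov': 71.96829432750255, 'cx': 319.0466887167306, 'cy': 197.76978125297666, 'k1': -0.011229713943970324, 'T_tool_cam': array([[-9.74724566e-06,  9.65721447e-01,  2.59580597e-01,
        -6.62489968e+01],
       [-3.30461624e-04, -2.59580586e-01,  9.65721394e-01,
        -1.45817518e+02],
       [ 9.99999945e-01, -7.63683022e-05,  3.21664074e-04,
        -7.39550267e-01],
       [ 0.00000000e+00,  0.00000000e+00,  0.00000000e+00,
         1.00000000e+00]])}
red []
red2 []
yel [([116, 294, 12, 20, 68], [120.4, 303.1]), ([509, 295, 14, 18, 73], [515.9, 304.3])]
blue []
```

```bash
python3 -c "
import cv2,numpy as np
a=cv2.imread('pics/scene0.png');b=cv2.imread('pics/top0.png')
cv2.imwrite('pics/both.png',cv2.resize(np.vstack([a,b]),(480,600)))"
```

```text
(no output)
```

View pics/top0.png

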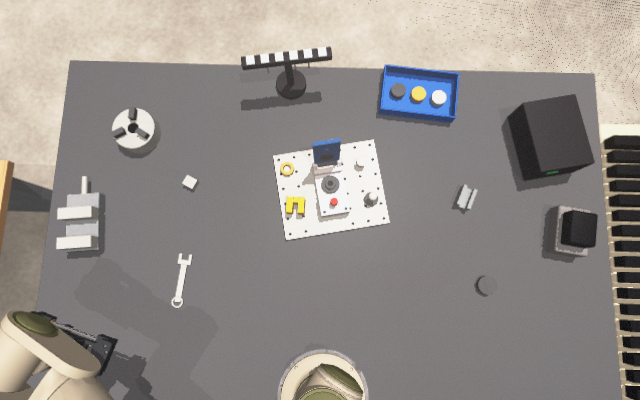

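View pics/scene0.png

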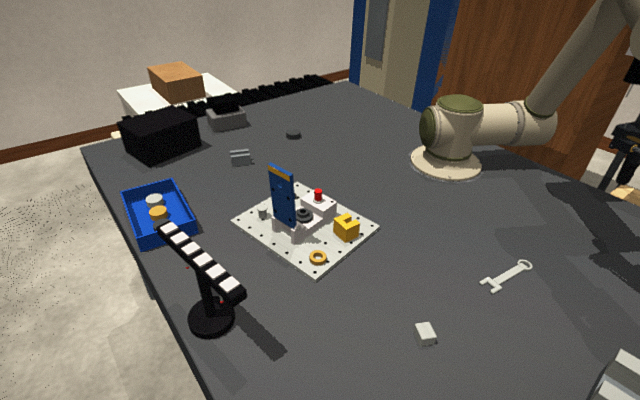

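Both views show the plate ahead of the robot with corners near (274,156), (375,140), (389,223), (286,239) in the top view. The red knob is at (333,201), the rest at (295,204) on the left, and the cover stands open on the far side.

```bash
python3 - <<'E'
from h import *
t=capture("top");sc=capture("scene")
h=cv2.cvtColor(t["img"],cv2.COLOR_BGR2HSV)
m=cv2.inRange(h,np.array((0,0,130)),np.array((180,60,255)));m[:130]=0;m[250:]=0;m[:,:265]=0;m[:,395:]=0
cs=max(cv2.findContours(m,0,2)[0],key=cv2.contourArea);hull=cv2.convexHull(cs)
# hull rays onto plate top
pts=np.array([onz(t,p[0],12)[:2] for p in hull],np.float32)
r=cv2.minAreaRect(pts);print(r,cv2.boxPoints(r))
red=tri(ray(t,(333.6,201.2)),ray(sc,(317.9,193.8)));print("red tri",red,onz(t,(333.6,201.2),80))
ye=tri(ray(t,(294.9,204.1)),ray(sc,(345.5,226.4)));print("yel",ye,onz(t,(294.9,204.1),57))
E
```

```text
((568.0072021484375, -3.90911865234375), (349.7556457519531, 380.4396667480469), 1.5320446491241455) [[ 388.10614  181.56718]
 [ 398.27765 -198.7365 ]
 [ 747.90826 -189.38542]
 [ 737.73676  190.91826]]
red tri [517.74530065 -14.73271782  78.60064974] [518.11392351 -15.28038828  80.        ]
yel [513.29097743  92.92834923  40.51454289] [511.17057807  91.09288599  57.        ]
```

Call:
apply_moves --commands '[{"dx": 0.02,"dy": -0.03,"dz": 0.015,"wz": 0.05},{"dx": 0.042,"dy": -0.06,"dz": 0.02,"wz": 0.1},{"dx": 0.063,"dy": -0.09,"dz": 0.022,"wz": 0.15},{"dx": 0.084,"dy": -0.12,"dz": 0.022,"wz": 0.2},{"dx": 0.105,"dy": -0.15,"dz": 0.022,"wz": 0.25},{"dx": 0.13,"dy": -0.18,"dz": 0.022,"wz": 0.3},{"dx": 0.15,"dy": -0.21,"dz": 0.022,"wz": 0.35},{"dx": 0.17,"dy": -0.24,"dz": 0.022,"wz": 0.4}]'

```text
invalid input
```

Call:
apply_moves --commands '[{"dx": 0.02,"dy": -0.03,"wz": 0.02},{"dx": 0.042,"dy": -0.06,"wz": 0.05},{"dx": 0.063,"dy": -0.09,"wz": 0.07},{"dx": 0.084,"dy": -0.12,"wz": 0.07},{"dx": 0.105,"dy": -0.15,"wz": 0.07},{"dx": 0.13,"dy": -0.18,"wz": 0.07},{"dx": 0.15,"dy": -0.21,"wz": 0.07},{"dx": 0.17,"dy": -0.24,"wz": 0.07}]'

```text
invalid input
```

```bash
python3 - <<'E'
from h import *
s=state();c=capture("wrist");cv2.imwrite("pics/w1.png",c["img"])
np.save("w1.npy",np.array([s["tool_pos"]]))
print(s["t"],s["tool_pos"],s["tcp_rot"],s["joint_positions"])
for nm,lo,hi in(("red",(0,130,60),(8,255,255)),("yel",(20,120,80),(35,255,255)),("blue",(100,120,50),(125,255,255))): print(nm,blobs(c["img"],lo,hi)[0])
E
```

```text
0.25 [169.16576984 523.20722528 238.46705435] [[ 9.51481859e-01 -3.90794502e-04  3.07704598e-01]
 [-3.07704783e-01 -5.66265225e-04  9.51481711e-01]
 [-1.97591408e-04 -9.99999763e-01 -6.59040426e-04]] [ 1.04271085e+00  3.80899540e-01  1.29775668e+00  5.25292348e-05
  1.46362247e+00 -2.15311336e-01]
red []
yel [([117, 266, 14, 20, 52], [122.7, 275.4]), ([511, 272, 11, 16, 44], [516.7, 280.5]), ([512, 294, 10, 18, 57], [517.2, 302.8]), ([117, 296, 13, 18, 68], [121.5, 305.0])]
blue []
```

View pics/w1.png

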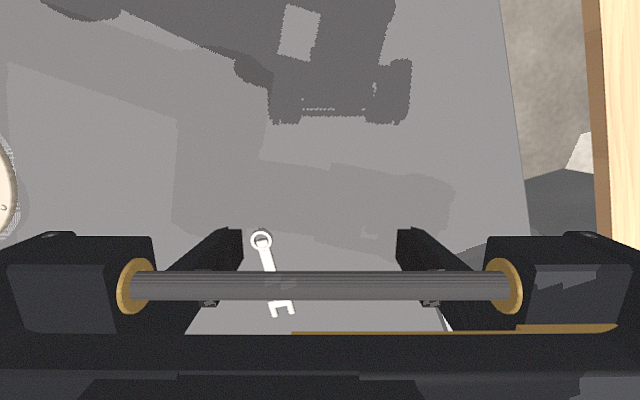

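The view is of empty table and the wrench: the move was refused, because every row needs all seven keys. I'll resend it.

Call:
apply_moves --commands '[{"dx": 0.02,"dy": -0.03,"dz": 0.015,"wx": 0,"wy": 0,"wz": 0.05,"gripper": 0},{"dx": 0.042,"dy": -0.06,"dz": 0.02,"wx": 0,"wy": 0,"wz": 0.1,"gripper": 0},{"dx": 0.063,"dy": -0.09,"dz": 0.022,"wx": 0,"wy": 0,"wz": 0.15,"gripper": 0},{"dx": 0.084,"dy": -0.12,"dz": 0.022,"wx": 0,"wy": 0,"wz": 0.2,"gripper": 0},{"dx": 0.105,"dy": -0.15,"dz": 0.022,"wx": 0,"wy": 0,"wz": 0.25,"gripper": 0},{"dx": 0.13,"dy": -0.18,"dz": 0.022,"wx": 0,"wy": 0,"wz": 0.3,"gripper": 0},{"dx": 0.15,"dy": -0.21,"dz": 0.022,"wx": 0,"wy": 0,"wz": 0.35,"gripper": 0},{"dx": 0.17,"dy": -0.24,"dz": 0.022,"wx": 0,"wy": 0,"wz": 0.4,"gripper": 0}]'

```text
t: 0.97
tool_pos: [339.9, 281.6, 260.7]
tcp_rot: [[0.996, 0.0, -0.09], [0.09, -0.0, 0.996], [0.0, -1.0, -0.0]]
force: [-0.1, 0.3, -0.6]
opening: 1.002
```

Call:
apply_moves --commands '[{"dx": 0.02,"dy": -0.03,"dz": 0,"wx": 0,"wy": 0,"wz": 0.03,"gripper": 0},{"dx": 0.042,"dy": -0.06,"dz": 0,"wx": 0,"wy": 0,"wz": 0.05,"gripper": 0},{"dx": 0.063,"dy": -0.09,"dz": 0,"wx": 0,"wy": 0,"wz": 0.07,"gripper": 0},{"dx": 0.084,"dy": -0.12,"dz": 0,"wx": 0,"wy": 0,"wz": 0.07,"gripper": 0},{"dx": 0.105,"dy": -0.15,"dz": 0,"wx": 0,"wy": 0,"wz": 0.07,"gripper": 0},{"dx": 0.13,"dy": -0.18,"dz": 0,"wx": 0,"wy": 0,"wz": 0.07,"gripper": 0},{"dx": 0.15,"dy": -0.21,"dz": 0,"wx": 0,"wy": 0,"wz": 0.07,"gripper": 0},{"dx": 0.17,"dy": -0.24,"dz": 0,"wx": 0,"wy": 0,"wz": 0.07,"gripper": 0}]'

```text
t: 1.63
tool_pos: [510.7, 39.8, 260.6]
tcp_rot: [[0.987, 0.0, -0.159], [0.159, -0.0, 0.987], [0.0, -1.0, -0.0]]
force: [0.3, 1.0, 1.0]
opening: 1.003
```

```bash
python3 - <<'E'
from h import *
s=state();c=capture("wrist");cv2.imwrite("pics/w2.png",c["img"])
print(s["t"],s["tool_pos"],s["tcp_rot"],s["joint_positions"])
import pickle;pickle.dump((s,c),open("w2.pkl","wb"))
for nm,lo,hi in(("red",(0,130,60),(8,255,255)),("yel",(20,120,80),(35,255,255)),("blue",(100,120,50),(125,255,255))): print(nm,blobs(c["img"],lo,hi)[0])
E
```

```text
1.6333 [510.72242409  39.82828851 260.6337852 ] [[ 9.87329914e-01  3.19987664e-04 -1.58680618e-01]
 [ 1.58680697e-01 -2.35254054e-04  9.87329925e-01]
 [ 2.78603137e-04 -9.99999921e-01 -2.83049230e-04]] [-1.53511470e-01  2.98367544e-01  1.35846085e+00 -1.84245466e-04
  1.48441207e+00 -1.88364617e+00]
red [([264, 171, 18, 18, 239], [272.5, 179.7])]
yel [([335, 160, 45, 43, 1242], [356.5, 182.3]), ([348, 239, 25, 25, 299], [360.0, 251.9])]
blue [([253, 261, 53, 10, 474], [280.3, 265.9]), ([226, 301, 78, 34, 2309], [266.4, 317.7])]
```

View pics/w2.png

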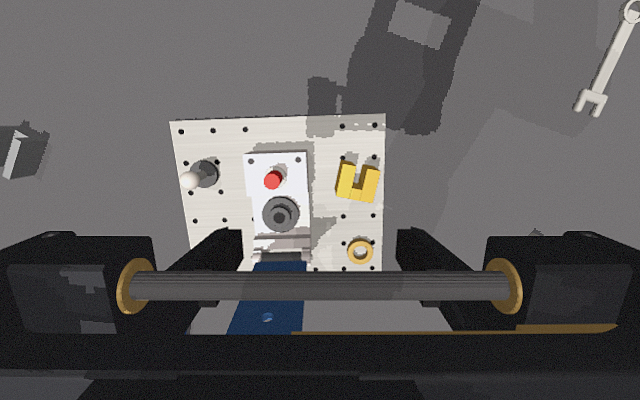

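The wrist view shows the knob at (272,180), the rest at (357,182) with its notch opening upward (towards -x), the ring at (360,252), the hub at (280,215), and the cover at the bottom behind the bar. I'll measure the plate edges, pin and notch.

```bash
python3 - <<'E'
from h import *
import pickle
s,c=pickle.load(open("w2.pkl","rb"))
P={k:onz(c,uv,12,s) for k,uv in dict(a=(170,121),b=(385,114),c2=(383,270)).items()}
for k,v in P.items(): print(k,v.round(1))
d=P["b"]-P["a"];print("len",np.linalg.norm(d[:2]),"yaw",np.arctan2(-d[0],d[1]))
d2=P["c2"]-P["b"];print("yaw2",np.arctan2(d2[1],d2[0]))
print("knobtop89",onz(c,(272.5,179.7),82,s))
b,m=blobs(c["img"],(20,120,80),(35,255,255))
m[:, :330]=0;m[225:]=0
cs=max(cv2.findContours(m,0,2)[0],key=cv2.contourArea)
print(cs[:,0].tolist().__len__()); print(cv2.minAreaRect(cs))
crop=cv2.resize(c["img"][145:275,240:400],None,fx=5,fy=4.6,interpolation=cv2.INTER_CUBIC)
crop=cv2.resize(c["img"][145:265,240:400],None,fx=5,fy=5,interpolation=cv2.INTER_CUBIC)
cv2.imwrite("pics/crop.png",crop)
E
```

```text
a [ 473.9 -176.    12. ]
b [417.9 115.8  12. ]
c2 [651.7 165.2  12. ]
len 297.13554128881646 yaw 0.18965067109438627
yaw2 0.20813175014254645
knobtop89 [517.98233996 -16.28285347  82.        ]
96
((356.62030029296875, 181.33523559570312), (40.85879135131836, 36.26640319824219), 11.689370155334473)
```

View pics/crop.png

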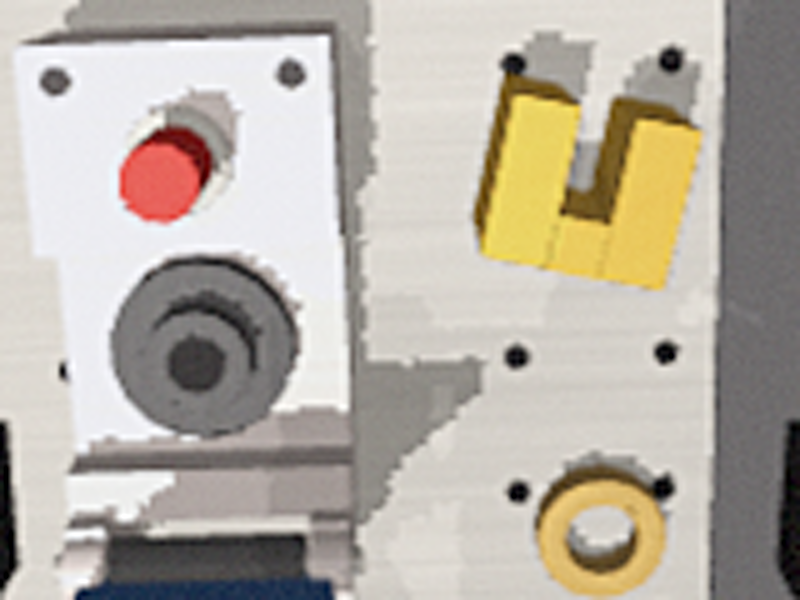

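```bash
python3 - <<'E'
from h import *
import pickle
s,c=pickle.load(open("w2.pkl","rb"))
q=lambda x,y,z:onz(c,(240+(x-2)/5,145+(y-2)/5),z,s)
C=[q(*p,57) for p in((513,92),(700,128),(662,290),(480,257))]
for p in C: print(p.round(1))
print("sides",[np.linalg.norm(C[i]-C[i-1]).round(1) for i in range(4)])
ce=np.mean(C,axis=0);print("centre",ce.round(1))
d=C[2]-C[1]+C[3]-C[0];e=C[1]-C[0]+C[2]-C[3]
print("yaw",np.arctan2(d[1],d[0]),np.arctan2(-e[0],e[1]))
f=q(607,109,57);b=q(582,219,57);print("notch front/back",f,b,"yaw",np.arctan2(*(b-f)[1::-1]))
print("knob",q(161,180,89), "tri-check scene",)
L=[q(*p,57) for p in((15,42),(332,33))];print("lower half front corners",L,np.linalg.norm(L[0]-L[1]),"yaw",np.arctan2(-(L[1]-L[0])[0],(L[1]-L[0])[1]),"mid",(L[0]+L[1])/2)
print("hub",q(205,345,54))
E
```

```text
[488.1  65.2  57. ]
[489.5 114.2  57. ]
[533.3 113.5  57. ]
[532.1  64.5  57. ]
sides [np.float64(44.0), np.float64(49.0), np.float64(43.8), np.float64(49.0)]
centre [510.8  89.4  57. ]
yaw -0.015702254992623406 -0.027570824831703172
notch front/back [488.5244177   89.68943979  57.        ] [517.80437521  88.94609057  57.        ] yaw -0.025382194447758157
knob [517.60832897 -16.0012239   89.        ] tri-check scene
lower half front corners [array([495.52833249, -60.94882507,  57.        ]), array([480.66762422,  17.63213627,  57.        ])] 79.97379655136507 yaw 0.1869060434001682 mid [488.09797836 -21.6583444   57.        ]
hub [568.72770065  -4.03065191  54.        ]
```

Call:
apply_moves --commands '[{"dx": 0.002,"dy": -0.018,"dz": -0.03,"wx": 0,"wy": 0,"wz": 0.01,"gripper": 0},{"dx": 0.004,"dy": -0.037,"dz": -0.06,"wx": 0,"wy": 0,"wz": 0.02,"gripper": 0},{"dx": 0.007,"dy": -0.056,"dz": -0.09,"wx": 0,"wy": 0,"wz": 0.03,"gripper": 0},{"dx": 0.007,"dy": -0.056,"dz": -0.12,"wx": 0,"wy": 0,"wz": 0.03,"gripper": 0},{"dx": 0.007,"dy": -0.056,"dz": -0.15,"wx": 0,"wy": 0,"wz": 0.03,"gripper": 0},{"dx": 0.007,"dy": -0.056,"dz": -0.18,"wx": 0,"wy": 0,"wz": 0.03,"gripper": 0},{"dx": 0.007,"dy": -0.056,"dz": -0.197,"wx": 0,"wy": 0,"wz": 0.03,"gripper": 0},{"dx": 0.007,"dy": -0.056,"dz": -0.197,"wx": 0,"wy": 0,"wz": 0.03,"gripper": 0}]'

```text
t: 2.35
tool_pos: [519.0, -20.3, 59.9]
tcp_rot: [[0.983, -0.005, -0.185], [0.185, -0.001, 0.983], [-0.005, -1.0, 0.0]]
force: [-0.3, -0.2, 0.1]
opening: 0.999
```

```bash
python3 - <<'E'
from h import *
s=state();c=capture("wrist");cv2.imwrite("pics/w3.png",c["img"])
print(s["tool_pos"],s["force"])
b=[x for x in blobs(c["img"],(0,130,60),(8,255,255))[0]];print(b)
for uv in [x[1] for x in b]: print(onz(c,uv,86,s))
print(proj(c,[517.6,-16,89],s),proj(c,s["tool_pos"],s))
E
```

```text
[519.012551   -20.3167527   59.88172929] [-0.31115056 -0.16776394  0.06204208]
[([308, 230, 41, 41, 1234], [327.6, 253.1])]
[511.50471848 -18.26137425  86.        ]
[330.01028504 268.38370117] [320.19720192 243.84684271]
```

View pics/w3.png

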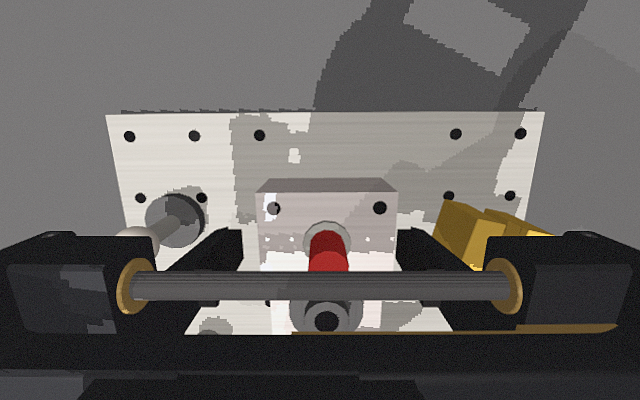

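The knob sits between the fingers (columns 308–349). The arm had overshot slightly, so I'll settle it and then grip.

Call:
apply_moves --commands '[{"dx": -0.001,"dy": 0.004,"dz": 0.004,"wx": 0,"wy": 0,"wz": 0,"gripper": 0},{"dx": -0.001,"dy": 0.004,"dz": 0.004,"wx": 0,"wy": 0,"wz": 0,"gripper": 0},{"dx": -0.001,"dy": 0.004,"dz": 0.004,"wx": 0,"wy": 0,"wz": 0,"gripper": 0},{"dx": -0.001,"dy": 0.004,"dz": 0.004,"wx": 0,"wy": 0,"wz": 0,"gripper": 0}]'

```text
t: 2.73
tool_pos: [519.5, -16.5, 67.1]
tcp_rot: [[0.983, 0.0, -0.185], [0.185, -0.002, 0.983], [-0.0, -1.0, -0.002]]
force: [0.5, 0.1, -0.5]
opening: 0.997
```

```bash
python3 - <<'E'
from h import *
s=state();c=capture("wrist");cv2.imwrite("pics/w4.png",c["img"])
print(s["tool_pos"],s["force"],s["tcp_rot"][:,1])
b=blobs(c["img"],(0,130,60),(8,255,255))[0];print(b)
for z in(61,75): print(proj(c,[517.6,-16,z],s),proj(c,[517.6-9.8,-17.9,z],s))
E
```

```text
[519.5485937  -16.50708065  67.08127274] [ 0.4638204   0.08211327 -0.5292952 ] [ 2.19458240e-04 -2.06846143e-03 -9.99997837e-01]
[([301, 224, 39, 48, 1404], [320.2, 249.8])]
[321.62780566 236.71234898] [321.57816015 220.84489262]
[321.80352881 246.88564466] [321.75258491 229.74675708]
```

Call:
apply_moves --commands '[{"dx": -0.001,"dy": 0.0,"dz": -0.003,"wx": 0,"wy": 0,"wz": 0,"gripper": 0},{"dx": -0.001,"dy": 0.0,"dz": -0.003,"wx": 0,"wy": 0,"wz": 0,"gripper": 0},{"dx": -0.001,"dy": 0.0,"dz": -0.003,"wx": 0,"wy": 0,"wz": 0,"gripper": 0.3},{"dx": -0.001,"dy": 0.0,"dz": -0.003,"wx": 0,"wy": 0,"wz": 0,"gripper": 0.5}]'

```text
t: 3.12
tool_pos: [518.4, -16.6, 63.8]
tcp_rot: [[0.983, -0.0, -0.185], [0.185, -0.002, 0.983], [-0.001, -1.0, -0.002]]
force: [0.4, -0.5, 0.4]
opening: 0.872
```

Call:
apply_moves --commands '[{"dx": 0,"dy": 0,"dz": 0,"wx": 0,"wy": 0,"wz": 0,"gripper": 0.7},{"dx": 0,"dy": 0,"dz": 0,"wx": 0,"wy": 0,"wz": 0,"gripper": 1},{"dx": 0,"dy": 0,"dz": 0,"wx": 0,"wy": 0,"wz": 0,"gripper": 1},{"dx": 0,"dy": 0,"dz": 0,"wx": 0,"wy": 0,"wz": 0,"gripper": 1},{"dx": 0,"dy": 0,"dz": 0,"wx": 0,"wy": 0,"wz": 0,"gripper": 1},{"dx": 0,"dy": 0,"dz": 0,"wx": 0,"wy": 0,"wz": 0,"gripper": 1},{"dx": 0,"dy": 0,"dz": 0,"wx": 0,"wy": 0,"wz": 0,"gripper": 1},{"dx": 0,"dy": 0,"dz": 0,"wx": 0,"wy": 0,"wz": 0,"gripper": 1}]'

```text
t: 3.78
tool_pos: [518.4, -16.6, 63.8]
tcp_rot: [[0.983, -0.0, -0.185], [0.185, -0.002, 0.983], [-0.001, -1.0, -0.002]]
force: [-0.1, 0.2, -0.1]
opening: 0.267
```

Call:
apply_moves --commands '[{"dx": 0,"dy": 0,"dz": 0,"wx": 0,"wy": 0,"wz": 0,"gripper": 1},{"dx": 0,"dy": 0,"dz": 0,"wx": 0,"wy": 0,"wz": 0,"gripper": 1},{"dx": 0,"dy": 0,"dz": 0,"wx": 0,"wy": 0,"wz": 0,"gripper": 1},{"dx": 0,"dy": 0,"dz": 0,"wx": 0,"wy": 0,"wz": 0,"gripper": 1}]'

```text
t: 4.12
tool_pos: [518.4, -16.5, 63.8]
tcp_rot: [[0.983, -0.0, -0.185], [0.185, -0.002, 0.983], [-0.001, -1.0, -0.002]]
force: [0.2, 0.1, 1.1]
opening: 0.221
```

Call:
apply_moves --commands '[{"dx": 0,"dy": 0,"dz": 0.007,"wx": 0,"wy": 0,"wz": 0,"gripper": 1},{"dx": 0,"dy": 0,"dz": 0.016,"wx": 0,"wy": 0,"wz": 0,"gripper": 1},{"dx": 0,"dy": 0,"dz": 0.028,"wx": 0,"wy": 0,"wz": 0,"gripper": 1},{"dx": 0,"dy": 0,"dz": 0.04,"wx": 0,"wy": 0,"wz": 0,"gripper": 1},{"dx": 0,"dy": 0,"dz": 0.052,"wx": 0,"wy": 0,"wz": 0,"gripper": 1},{"dx": 0,"dy": 0,"dz": 0.058,"wx": 0,"wy": 0,"wz": 0,"gripper": 1},{"dx": 0,"dy": 0,"dz": 0.06,"wx": 0,"wy": 0,"wz": 0,"gripper": 1},{"dx": 0,"dy": 0,"dz": 0.06,"wx": 0,"wy": 0,"wz": 0,"gripper": 1}]'

```text
t: 4.78
tool_pos: [518.5, -16.6, 124.4]
tcp_rot: [[0.983, 0.001, -0.185], [0.185, -0.002, 0.983], [0.0, -1.0, -0.002]]
force: [-0.6, -0.3, -0.1]
opening: 0.217
```

Call:
apply_moves --commands '[{"dx": -0.001,"dy": 0.015,"dz": 0,"wx": 0,"wy": 0,"wz": 0,"gripper": 1},{"dx": -0.003,"dy": 0.037,"dz": 0,"wx": 0,"wy": 0,"wz": 0,"gripper": 1},{"dx": -0.006,"dy": 0.06,"dz": 0,"wx": 0,"wy": 0,"wz": 0,"gripper": 1},{"dx": -0.008,"dy": 0.082,"dz": 0,"wx": 0,"wy": 0,"wz": 0,"gripper": 1},{"dx": -0.01,"dy": 0.098,"dz": 0,"wx": 0,"wy": 0,"wz": 0,"gripper": 1},{"dx": -0.0105,"dy": 0.1055,"dz": 0,"wx": 0,"wy": 0,"wz": 0,"gripper": 1},{"dx": -0.0105,"dy": 0.1055,"dz": -0.01,"wx": 0,"wy": 0,"wz": 0,"gripper": 1},{"dx": -0.0105,"dy": 0.1055,"dz": -0.014,"wx": 0,"wy": 0,"wz": 0,"gripper": 1}]'

```text
t: 5.45
tool_pos: [507.6, 89.1, 109.3]
tcp_rot: [[0.983, -0.001, -0.186], [0.186, -0.002, 0.983], [-0.001, -1.0, -0.002]]
force: [0.4, -0.0, -1.2]
opening: 0.217
```

```bash
python3 - <<'E'
from h import *
s=state();c=capture("wrist");t=capture("scene")
print(s["tool_pos"],s["force"])
a=c["img"][130:400,180:560];b=cv2.resize(t["img"][160:260,260:400],None,fx=3.8,fy=3.8,interpolation=cv2.INTER_CUBIC)
w=max(a.shape[1],b.shape[1]);o=np.zeros((270+380,w,3),np.uint8)
o=np.zeros((400,380+532,3),np.uint8);o[:270,:380]=a;o[:380,380:]=b[:, :532]
cv2.imwrite("pics/w5.png",cv2.resize(o,(800,351)))
x,y,z=s["tool_pos"];print("tip proj wrist",proj(c,[x-.6,y+.5,z-42.8],s),"notch front,back,c",[proj(c,p,s).round(1).tolist() for p in([488.5,89.7,57],[517.8,89,57],[510.8,89.4,57])])
E
```

```text
[507.59690363  89.06220241 109.28978451] [ 0.40650848 -0.02168943 -1.21991763]
tip proj wrist [320.91744695 218.38302563] notch front,back,c [[325.7, 190.9], [317.5, 227.3], [319.7, 218.9]]
```

View pics/w5.png

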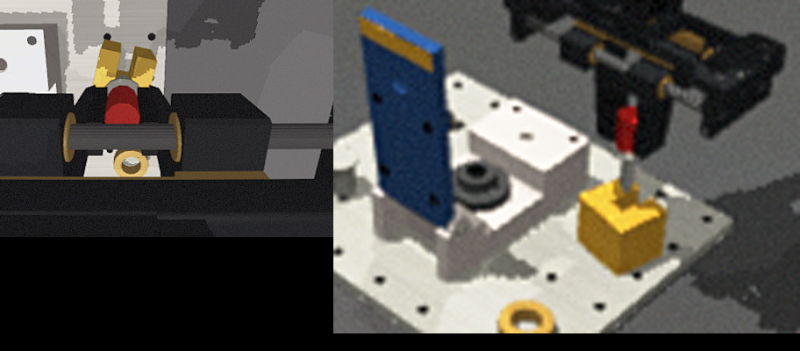

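The pin hangs upright just over the notch in both views. I'll lower it part way and check the force.

Call:
apply_moves --commands '[{"dx": 0,"dy": 0,"dz": -0.004,"wx": 0,"wy": 0,"wz": 0,"gripper": 1},{"dx": 0,"dy": 0,"dz": -0.009,"wx": 0,"wy": 0,"wz": 0,"gripper": 1},{"dx": 0,"dy": 0,"dz": -0.014,"wx": 0,"wy": 0,"wz": 0,"gripper": 1},{"dx": 0,"dy": 0,"dz": -0.018,"wx": 0,"wy": 0,"wz": 0,"gripper": 1},{"dx": 0,"dy": 0,"dz": -0.02,"wx": 0,"wy": 0,"wz": 0,"gripper": 1}]'

```text
t: 5.97
tool_pos: [507.4, 88.5, 88.8]
tcp_rot: [[0.983, -0.002, -0.184], [0.184, -0.002, 0.983], [-0.003, -1.0, -0.001]]
force: [-0.9, 0.9, -0.4]
opening: 0.215
```

Call:
apply_moves --commands '[{"dx": 0,"dy": 0.0005,"dz": -0.005,"wx": 0,"wy": 0,"wz": 0,"gripper": 1},{"dx": 0,"dy": 0.0005,"dz": -0.011,"wx": 0,"wy": 0,"wz": 0,"gripper": 1},{"dx": 0,"dy": 0.0005,"dz": -0.017,"wx": 0,"wy": 0,"wz": 0,"gripper": 1},{"dx": 0,"dy": 0.0005,"dz": -0.021,"wx": 0,"wy": 0,"wz": 0,"gripper": 1},{"dx": 0,"dy": 0.0005,"dz": -0.024,"wx": 0,"wy": 0,"wz": 0,"gripper": 1},{"dx": 0,"dy": 0.0005,"dz": -0.0245,"wx": 0,"wy": 0,"wz": 0,"gripper": 1},{"dx": 0,"dy": 0.0005,"dz": -0.0245,"wx": 0,"wy": 0,"wz": 0,"gripper": 1}]'

```text
t: 6.55
tool_pos: [507.5, 89.0, 64.2]
tcp_rot: [[0.983, -0.002, -0.184], [0.184, -0.002, 0.983], [-0.003, -1.0, -0.001]]
force: [-0.5, 0.4, -0.4]
opening: 0.216
```

Call:
apply_moves --commands '[{"dx": 0,"dy": 0,"dz": -0.0005,"wx": 0,"wy": 0,"wz": 0,"gripper": 0.7},{"dx": 0,"dy": 0,"dz": -0.0005,"wx": 0,"wy": 0,"wz": 0,"gripper": 0.5},{"dx": 0,"dy": 0,"dz": -0.0005,"wx": 0,"wy": 0,"wz": 0,"gripper": 0.5},{"dx": 0,"dy": 0,"dz": -0.0005,"wx": 0,"wy": 0,"wz": 0,"gripper": 0.5},{"dx": 0,"dy": 0,"dz": -0.0005,"wx": 0,"wy": 0,"wz": 0,"gripper": 0.5}]'

```text
t: 6.97
tool_pos: [507.5, 89.0, 63.8]
tcp_rot: [[0.983, -0.002, -0.184], [0.184, -0.002, 0.983], [-0.003, -1.0, -0.002]]
force: [0.2, 0.2, 0.3]
opening: 0.502
```

Call:
apply_moves --commands '[{"dx": 0,"dy": 0,"dz": 0.004,"wx": 0,"wy": 0,"wz": 0,"gripper": 0.5},{"dx": 0,"dy": 0,"dz": 0.012,"wx": 0,"wy": 0,"wz": 0,"gripper": 0.5},{"dx": 0,"dy": 0,"dz": 0.03,"wx": 0,"wy": 0,"wz": 0,"gripper": 0.5},{"dx": 0,"dy": 0,"dz": 0.06,"wx": 0,"wy": 0,"wz": 0,"gripper": 0.5},{"dx": 0,"dy": 0,"dz": 0.09,"wx": 0,"wy": 0,"wz": 0,"gripper": 0.8},{"dx": 0,"dy": 0,"dz": 0.125,"wx": 0,"wy": 0,"wz": 0,"gripper": 1},{"dx": 0,"dy": 0,"dz": 0.16,"wx": 0,"wy": 0,"wz": 0,"gripper": 1},{"dx": 0,"dy": 0,"dz": 0.19,"wx": 0,"wy": 0,"wz": 0,"gripper": 1}]'

```text
t: 7.63
tool_pos: [507.3, 89.0, 257.2]
tcp_rot: [[0.983, 0.0, -0.184], [0.184, -0.002, 0.983], [-0.0, -1.0, -0.002]]
force: [0.7, -0.1, 0.5]
opening: 0.221
```

```bash
python3 - <<'E'
from h import *
s=state();c=capture("wrist");t=capture("scene");p=capture("top")
print(s["tool_pos"],s["opening"],s["force"])
b=blobs(c["img"],(0,130,60),(8,255,255))[0];print(b)
r=[x for x in blobs(t["img"],(0,130,60),(8,255,255))[0]];print(r)
for x in b: print(onz(c,x[1],80,s))
cv2.imwrite("pics/w6.png",c["img"])
# cover stripe in scene
y=[(x) for x in blobs(t["img"],(12,110,60),(35,255,255))[0]];print(y)
y=[(x) for x in blobs(p["img"],(12,110,60),(35,255,255))[0]];print(y)
cv2.imwrite("pics/crop2.png",np.hstack([cv2.resize(t["img"][150:250,250:370],None,fx=4,fy=4,interpolation=2),cv2.resize(p["img"][130:230,270:350],None,fx=4,fy=4,interpolation=2)]))
E
```

```text
[507.26281002  89.04607276 257.15232023] 0.2206314436371065 [ 0.67421814 -0.12941713  0.46632974]
[([312, 172, 16, 19, 227], [319.4, 181.3])]
[([344, 207, 9, 13, 84], [347.5, 212.6])]
[507.20353929  88.39060737  80.        ]
[([433, 0, 100, 126, 7754], [487.5, 54.6]), ([549, 0, 91, 180, 8957], [592.5, 81.7]), ([148, 61, 57, 43, 1724], [176.4, 81.8]), ([336, 100, 35, 14, 94], [351.8, 106.0]), ([0, 124, 118, 40, 817], [56.3, 143.5]), ([625, 138, 15, 22, 140], [633.3, 149.4]), ([268, 165, 22, 16, 111], [278.4, 172.9]), ([616, 185, 14, 4, 37], [622.4, 186.7]), ([622, 189, 18, 17, 168], [633.1, 196.7]), ([149, 205, 18, 16, 212], [157.7, 212.2]), ([333, 214, 27, 29, 489], [345.6, 228.7]), ([310, 250, 16, 15, 182], [317.5, 257.2])]
[([411, 87, 15, 14, 155], [418.1, 93.7]), ([0, 161, 14, 85, 389], [4.9, 197.7]), ([286, 196, 12, 14, 95], [289.8, 201.8])]
```

View pics/crop2.png

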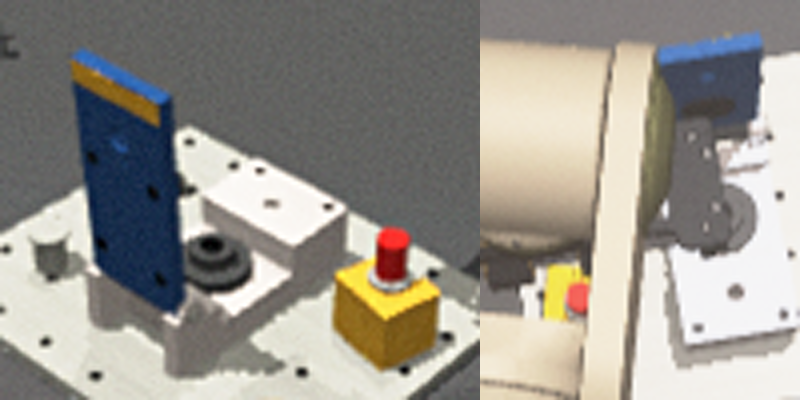

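Pin parked in the notch with its collar on top. Next, the cover's free-edge corners from the scene view: (268,165.5) and (290.5,176).

```bash
cat >> h.py <<'E'
yaw=0.188;O=np.array([561.8,-7.7,0]);F=np.array([[np.cos(yaw),-np.sin(yaw),0],[np.sin(yaw),np.cos(yaw),0],[0,0,1]])
def fix(P): return F.T@(np.array(P)-O)
def wor(p): return O+F@np.array(p,float)
E
python3 - <<'E'
from h import *
c=capture("scene")
for uv,y in (((268,165.5),-35),((290.5,176),35),((270,162.5),-35),((293,173),35)):
    e,d=ray(c,uv);e2=F.T@(e-O);d2=F.T@d;k=(y-e2[1])/d2[1];p=e2+k*d2
    r=p-np.array([70,y,57]);print(p.round(1),"r",np.hypot(r[0],r[2]).round(1),"ang",np.arctan2(r[2],-r[0]).round(3))
for th in (1.6,1.5,1.4,1.3,1.1,.9,.7,.5,.3,.15,.045): # lip outer-face 138
    u=np.array([-np.cos(th),0,np.sin(th)]);n=np.array([np.sin(th),0,np.cos(th)])
    print(th,(np.array([70,0,57])+138*u+10*n).round(1), wor(np.array([70,0,57])+138*u+10*n).round(1))
E
```

```text
[ 83.7 -35.  204.6] r 148.2 ang 1.663
[ 82.5  35.  207.5] r 151.0 ang 1.654
[ 77.3 -35.  209.6] r 152.7 ang 1.619
[ 74.9  35.  211.5] r 154.6 ang 1.602
1.6 [ 84.    0.  194.6] [644.3   8.  194.6]
1.5 [ 70.2   0.  195.4] [630.8   5.4 195.4]
1.4 [ 56.4   0.  194.7] [617.2   2.8 194.7]
1.3 [ 42.7   0.  192.6] [6.038e+02 3.000e-01 1.926e+02]
1.1 [ 16.3   0.  184.5] [577.8  -4.7 184.5]
0.9 [ -7.9   0.  171.3] [554.   -9.2 171.3]
0.7 [-29.1   0.  153.6] [533.2 -13.1 153.6]
0.5 [-46.3   0.  131.9] [516.3 -16.4 131.9]
0.3 [-58.9   0.  107.3] [504.  -18.7 107.3]
0.15 [-65.    0.   87.5] [498.  -19.8  87.5]
0.045 [-67.4   0.   73.2] [495.6 -20.3  73.2]
```

Call:
apply_moves --commands '[{"dx": 0.022,"dy": -0.01,"dz": 0.005,"wx": 0,"wy": 0,"wz": 0,"gripper": 1},{"dx": 0.052,"dy": -0.025,"dz": 0.005,"wx": 0,"wy": 0,"wz": 0,"gripper": 1},{"dx": 0.085,"dy": -0.04,"dz": 0.005,"wx": 0,"wy": 0,"wz": 0,"gripper": 1},{"dx": 0.118,"dy": -0.055,"dz": 0.005,"wx": 0,"wy": 0,"wz": 0,"gripper": 1},{"dx": 0.15,"dy": -0.068,"dz": 0.003,"wx": 0,"wy": 0,"wz": 0,"gripper": 1},{"dx": 0.172,"dy": -0.073,"dz": 0,"wx": 0,"wy": 0,"wz": 0,"gripper": 1},{"dx": 0.178,"dy": -0.073,"dz": -0.012,"wx": 0,"wy": 0,"wz": 0,"gripper": 1},{"dx": 0.178,"dy": -0.073,"dz": -0.03,"wx": 0,"wy": 0,"wz": 0,"gripper": 1}]'

```text
t: 8.5
tool_pos: [686.2, 15.7, 222.2]
tcp_rot: [[0.983, -0.002, -0.184], [0.184, -0.002, 0.983], [-0.002, -1.0, -0.001]]
force: [0.4, -0.1, -0.2]
opening: 0.0
```

Call:
apply_moves --commands '[{"dx": 0,"dy": 0,"dz": -0.012,"wx": 0,"wy": 0,"wz": 0,"gripper": 1},{"dx": 0,"dy": 0,"dz": -0.025,"wx": 0,"wy": 0,"wz": 0,"gripper": 1},{"dx": 0,"dy": 0,"dz": -0.033,"wx": 0,"wy": 0,"wz": 0,"gripper": 1},{"dx": 0,"dy": 0,"dz": -0.033,"wx": 0,"wy": 0,"wz": 0,"gripper": 1}]'

```text
t: 8.83
tool_pos: [684.7, 16.3, 186.1]
tcp_rot: [[0.983, -0.007, -0.184], [0.184, -0.001, 0.983], [-0.007, -1.0, 0.0]]
force: [-0.5, 0.4, 0.3]
opening: 0.006
```

```bash
python3 - <<'E'
from h import *
s=state();print(s["t"],s["tool_pos"],s["force"],"fix",fix(s["tool_pos"]),s["joint_positions"])
p0=s["tool_pos"]
for th in (1.6,1.52,1.44,1.36,1.28,1.2,1.1,1.0,.9,.8,.7,.6,.5,.4,.3,.22,.15,.1,.05,0):
    u=np.array([-np.cos(th),0,np.sin(th)]);n=np.array([np.sin(th),0,np.cos(th)])
    print(th,(wor(np.array([79,0,57])+136*u+10*n)).round(1))
t=capture("scene")
cv2.imwrite("pics/s3.png",cv2.resize(t["img"][100:250,220:400],None,fx=3,fy=3,interpolation=2))
E
```

```text
8.8333 [684.73565091  16.25376413 186.10456615] [-0.46873007  0.37192442  0.25060852] fix [125.24635035   0.55570029 186.10456615] [-0.14795222  0.66250127  0.94962903 -0.00193997  1.53646283 -1.90388174]
1.6 [653.1   9.7 192.7]
1.52 [642.4   7.6 193.3]
1.44 [631.7   5.6 193.1]
1.36 [621.1   3.6 192.1]
1.28 [610.5   1.6 190.2]
1.2 [ 6.002e+02 -4.000e-01  1.874e+02]
1.1 [587.6  -2.8 182.7]
1.0 [575.5  -5.1 176.8]
0.9 [564.1  -7.3 169.7]
0.8 [553.4  -9.3 161.5]
0.7 [543.6 -11.2 152.3]
0.6 [534.7 -12.9 142. ]
0.5 [526.9 -14.3 131. ]
0.4 [520.2 -15.6 119.2]
0.3 [514.7 -16.7 106.7]
0.22 [511.2 -17.3  96.4]
0.15 [508.8 -17.8  87.2]
0.1 [507.5 -18.   80.5]
0.05 [506.5 -18.2  73.8]
0 [505.8 -18.4  67. ]
```

View pics/s3.png

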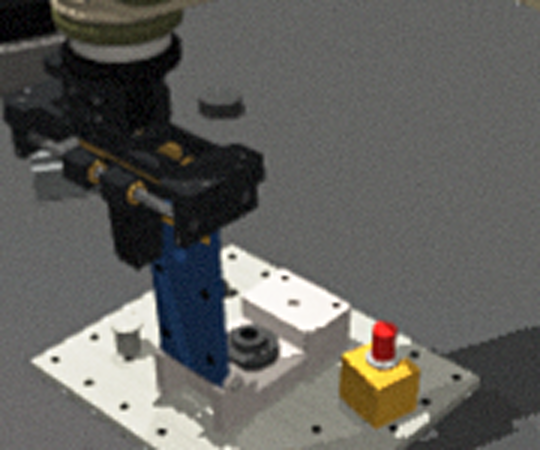

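Call:
apply_moves --commands '[{"dx": -0.02,"dy": -0.004,"dz": 0.004,"wx": 0,"wy": 0,"wz": 0,"gripper": 1},{"dx": -0.04,"dy": -0.008,"dz": 0.006,"wx": 0,"wy": 0,"wz": 0,"gripper": 1},{"dx": -0.057,"dy": -0.011,"dz": 0.006,"wx": 0,"wy": 0,"wz": 0,"gripper": 1},{"dx": -0.074,"dy": -0.015,"dz": 0.004,"wx": 0,"wy": 0,"wz": 0,"gripper": 1},{"dx": -0.091,"dy": -0.018,"dz": -0.001,"wx": 0,"wy": 0,"wz": 0,"gripper": 1},{"dx": -0.107,"dy": -0.021,"dz": -0.008,"wx": 0,"wy": 0,"wz": 0,"gripper": 1},{"dx": -0.121,"dy": -0.0235,"dz": -0.0165,"wx": 0,"wy": 0,"wz": 0,"gripper": 1},{"dx": -0.131,"dy": -0.0255,"dz": -0.0245,"wx": 0,"wy": 0,"wz": 0,"gripper": 1}]'

```text
t: 9.55
tool_pos: [553.5, -9.4, 164.3]
tcp_rot: [[0.983, -0.002, -0.184], [0.184, -0.002, 0.983], [-0.003, -1.0, -0.001]]
force: [0.3, 0.0, 1.4]
opening: 0.002
```

Call:
apply_moves --commands '[{"dx": -0.01,"dy": -0.002,"dz": -0.012,"wx": 0,"wy": 0,"wz": 0,"gripper": 1},{"dx": -0.019,"dy": -0.0035,"dz": -0.022,"wx": 0,"wy": 0,"wz": 0,"gripper": 1},{"dx": -0.0265,"dy": -0.005,"dz": -0.033,"wx": 0,"wy": 0,"wz": 0,"gripper": 1},{"dx": -0.0335,"dy": -0.006,"dz": -0.045,"wx": 0,"wy": 0,"wz": 0,"gripper": 1},{"dx": -0.039,"dy": -0.0075,"dz": -0.0575,"wx": 0,"wy": 0,"wz": 0,"gripper": 1},{"dx": -0.0425,"dy": -0.008,"dz": -0.068,"wx": 0,"wy": 0,"wz": 0,"gripper": 1},{"dx": -0.0445,"dy": -0.0085,"dz": -0.077,"wx": 0,"wy": 0,"wz": 0,"gripper": 1},{"dx": -0.046,"dy": -0.0085,"dz": -0.084,"wx": 0,"wy": 0,"wz": 0,"gripper": 1}]'

```text
t: 10.22
tool_pos: [507.4, -18.0, 80.4]
tcp_rot: [[0.983, -0.001, -0.184], [0.184, -0.002, 0.983], [-0.002, -1.0, -0.002]]
force: [-0.7, -1.0, 1.2]
opening: 0.002
```

Call:
apply_moves --commands '[{"dx": -0.004,"dy": -0.001,"dz": -0.004,"wx": 0,"wy": 0,"wz": 0,"gripper": 1},{"dx": -0.007,"dy": -0.0015,"dz": -0.008,"wx": 0,"wy": 0,"wz": 0,"gripper": 1},{"dx": -0.007,"dy": -0.0015,"dz": -0.011,"wx": 0,"wy": 0,"wz": 0,"gripper": 1},{"dx": -0.007,"dy": -0.0015,"dz": -0.013,"wx": 0,"wy": 0,"wz": 0,"gripper": 1},{"dx": -0.007,"dy": -0.0015,"dz": -0.0135,"wx": 0,"wy": 0,"wz": 0,"gripper": 1},{"dx": -0.007,"dy": -0.0015,"dz": -0.0135,"wx": 0,"wy": 0,"wz": 0,"gripper": 1}]'

```text
t: 10.72
tool_pos: [499.9, -19.5, 67.1]
tcp_rot: [[0.983, -0.003, -0.184], [0.184, -0.002, 0.983], [-0.003, -1.0, -0.002]]
force: [-5.0, -1.0, 5.4]
opening: 0.005
```

Call:
apply_moves --commands '[{"dx": 0,"dy": 0,"dz": -0.001,"wx": 0,"wy": 0,"wz": 0,"gripper": 1},{"dx": 0,"dy": 0,"dz": -0.002,"wx": 0,"wy": 0,"wz": 0,"gripper": 1},{"dx": 0,"dy": 0,"dz": -0.002,"wx": 0,"wy": 0,"wz": 0,"gripper": 1},{"dx": 0,"dy": 0,"dz": -0.002,"wx": 0,"wy": 0,"wz": 0,"gripper": 1}]'

```text
t: 11.05
tool_pos: [499.9, -19.5, 65.6]
tcp_rot: [[0.983, -0.003, -0.185], [0.185, -0.003, 0.983], [-0.003, -1.0, -0.002]]
force: [-3.6, -0.5, 7.4]
opening: 0.008
```

Call:
apply_moves --commands '[{"dx": 0,"dy": 0,"dz": -0.001,"wx": 0,"wy": 0,"wz": 0,"gripper": 1},{"dx": 0,"dy": 0,"dz": -0.002,"wx": 0,"wy": 0,"wz": 0,"gripper": 1},{"dx": 0,"dy": 0,"dz": -0.003,"wx": 0,"wy": 0,"wz": 0,"gripper": 1},{"dx": 0,"dy": 0,"dz": -0.003,"wx": 0,"wy": 0,"wz": 0,"gripper": 1}]'

```text
t: 11.38
tool_pos: [499.8, -19.6, 63.3]
tcp_rot: [[0.983, -0.003, -0.185], [0.185, -0.003, 0.983], [-0.003, -1.0, -0.003]]
force: [-6.3, -0.3, 9.7]
opening: 0.005
```

```bash
python3 - <<'E'
from h import *
t=capture("scene");c=capture("wrist")
a=cv2.resize(t["img"][130:250,230:370],None,fx=3.2,fy=3.2,interpolation=2);b=c["img"][100:400,150:500]
o=np.zeros((384,448+350,3),np.uint8);o[:384,:448]=a;o[:300,448:]=b
cv2.imwrite("pics/s4.png",o)
E
```

```text
(no output)
```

View pics/s4.png

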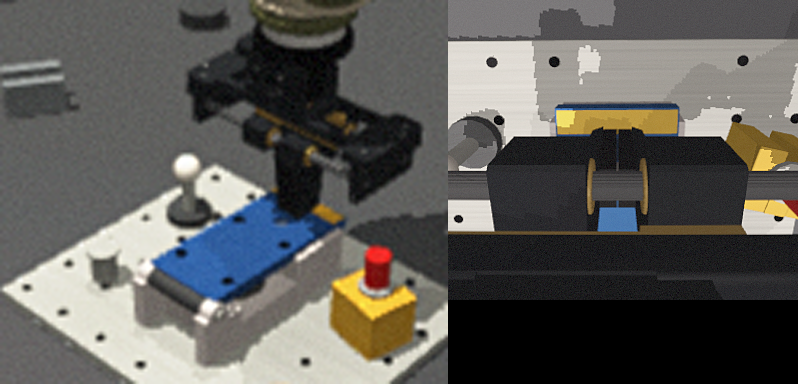

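The cover is down and the pin is still parked. The force slope (about 1.2 N/mm) suggests it is still on its springs, so I'll check the height of the corners.

```bash
python3 - <<'E'
from h import *
t=capture("scene");s=state();c=capture("wrist")
print(s["tool_pos"],s["force"])
def cov(p,th):
    R=np.array([[np.cos(th),0,np.sin(th)],[0,1,0],[-np.sin(th),0,np.cos(th)]]);return wor(np.array([70,0,57])+R@np.array(p,float))
for nm,p in dict(R=(-155,35,10),L=(-155,-35,10),hinge=(0,35,10)).items():
    for th in(0,.022,.045): print(nm,th,proj(t,cov(p,th)).round(1),proj(c,cov(p,th),s).round(1))
# lower half front top corners for reference
for p in((-75,40,57),(-75,-40,57)): print("LH",proj(t,wor(p)).round(1),proj(c,wor(p),s).round(1))
print(blobs(t["img"][:260],(15,130,60),(35,255,255),10)[0][-6:]);print(blobs(c["img"],(20,120,80),(35,255,255))[0])
a=cv2.resize(t["img"][180:225,300:350],None,fx=9,fy=9,interpolation=2);b=cv2.resize(c["img"][190:250,240:390],None,fx=2.3,fy=2.3,interpolation=2)
o=np.zeros((405,450+345,3),np.uint8);o[:,:450]=a;o[:138,450:]=b;cv2.imwrite("pics/s5.png",o)
E
```

```text
[499.8021859  -19.62215332  63.34520556] [-5.67855299 -1.23221968  9.79267309]
R 0 [337.4 196. ] [385.1 209.3]
R 0.022 [337.4 195. ] [386.6 211.6]
R 0.045 [337.4 193.9] [388.1 214.4]
L 0 [317.5 185.6] [255.8 209.4]
L 0.022 [317.5 184.6] [254.3 211.8]
L 0.045 [317.4 183.5] [252.8 214.5]
hinge 0 [295.7 223.8] [371.3 423.7]
hinge 0.022 [295.6 223.9] [371.3 424. ]
hinge 0.045 [295.5 223.9] [371.2 424.2]
LH [336.3 201.5] [388.7 220.5]
LH [313.6 189.4] [252.1 220.7]
[([310, 164, 9, 5, 14], [314.2, 166.4]), ([332, 165, 9, 7, 23], [335.7, 167.3]), ([328, 194, 9, 6, 32], [331.8, 196.3]), ([149, 205, 18, 16, 205], [157.8, 212.3]), ([333, 214, 27, 28, 487], [345.8, 228.5]), ([310, 250, 16, 10, 110], [317.4, 254.7])]
[([259, 210, 121, 24, 2559], [319.2, 220.8]), ([428, 222, 111, 49, 2870], [476.2, 249.8]), ([446, 300, 55, 19, 575], [471.3, 307.4])]
```

View pics/s5.png

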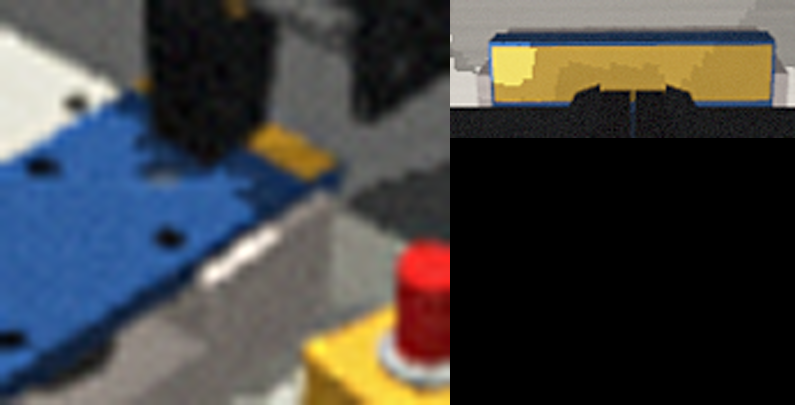

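Both views put the cover's free edge slightly below flat (about 62–64 mm against 67). So the springs just keep compressing, and the swing is on its stop. I'll back off gently and return to the pin.

Call:
apply_moves --commands '[{"dx": 0,"dy": 0,"dz": 0.003,"wx": 0,"wy": 0,"wz": 0,"gripper": 1},{"dx": 0,"dy": 0,"dz": 0.007,"wx": 0,"wy": 0,"wz": 0,"gripper": 1},{"dx": 0,"dy": 0,"dz": 0.011,"wx": 0,"wy": 0,"wz": 0,"gripper": 1},{"dx": 0,"dy": 0,"dz": 0.018,"wx": 0,"wy": 0,"wz": 0,"gripper": 1},{"dx": 0,"dy": 0,"dz": 0.03,"wx": 0,"wy": 0,"wz": 0,"gripper": 0.5},{"dx": 0,"dy": 0,"dz": 0.045,"wx": 0,"wy": 0,"wz": 0,"gripper": 0.5},{"dx": 0,"dy": 0.01,"dz": 0.055,"wx": 0,"wy": 0,"wz": 0,"gripper": 0.5},{"dx": 0.002,"dy": 0.03,"dz": 0.06,"wx": 0,"wy": 0,"wz": 0,"gripper": 0.5}]'

```text
t: 12.25
tool_pos: [502.4, 9.4, 125.0]
tcp_rot: [[0.983, -0.0, -0.183], [0.183, -0.004, 0.983], [-0.001, -1.0, -0.004]]
force: [1.0, -0.3, -0.7]
opening: 0.286
```

Call:
apply_moves --commands '[{"dx": 0.003,"dy": 0.025,"dz": 0,"wx": 0,"wy": 0,"wz": 0,"gripper": 0.5},{"dx": 0.005,"dy": 0.05,"dz": 0,"wx": 0,"wy": 0,"wz": 0,"gripper": 0.5},{"dx": 0.006,"dy": 0.07,"dz": 0,"wx": 0,"wy": 0,"wz": 0,"gripper": 0.5},{"dx": 0.006,"dy": 0.078,"dz": 0,"wx": 0,"wy": 0,"wz": 0,"gripper": 0.5},{"dx": 0.006,"dy": 0.078,"dz": 0,"wx": 0,"wy": 0,"wz": 0,"gripper": 0.5},{"dx": 0.006,"dy": 0.078,"dz": 0,"wx": 0,"wy": 0,"wz": 0,"gripper": 0.5}]'

```text
t: 12.75
tool_pos: [508.4, 87.1, 125.0]
tcp_rot: [[0.983, -0.0, -0.183], [0.183, -0.004, 0.983], [-0.001, -1.0, -0.004]]
force: [0.5, -0.6, -0.5]
opening: 0.501
```

```bash
python3 - <<'E'
from h import *
s=state();c=capture("wrist");t=capture("scene")
print(s["tool_pos"],s["opening"],s["force"])
print(blobs(c["img"],(0,130,60),(8,255,255))[0],blobs(t["img"],(0,130,60),(8,255,255))[0])
for z in(61,89):print(proj(c,[507.2,88.8,z],s))
x=t["img"][170:240,260:360];cv2.imwrite("pics/s6.png",cv2.resize(x,None,fx=6,fy=6,interpolation=2))
E
```

```text
[508.3972202   87.09696667 124.98803475] 0.5011070183730832 [ 0.50438364 -0.59102357 -0.50510934]
[([309, 199, 27, 35, 693], [322.3, 216.7])] [([344, 207, 8, 13, 89], [347.5, 213.1])]
[322.58297411 209.1532844 ]
[322.91251578 221.1013812 ]
```

View pics/s6.png

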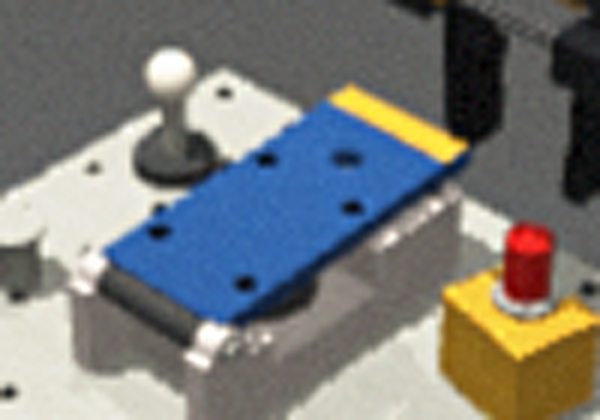

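The cover lies ajar and the pin is still parked upright. Grasping it again.

Call:
apply_moves --commands '[{"dx": -0.001,"dy": 0.0015,"dz": -0.01,"wx": 0,"wy": 0,"wz": 0,"gripper": 0.5},{"dx": -0.001,"dy": 0.0015,"dz": -0.025,"wx": 0,"wy": 0,"wz": 0,"gripper": 0.5},{"dx": -0.001,"dy": 0.0015,"dz": -0.04,"wx": 0,"wy": 0,"wz": 0,"gripper": 0.5},{"dx": -0.001,"dy": 0.0015,"dz": -0.052,"wx": 0,"wy": 0,"wz": 0,"gripper": 0.5},{"dx": -0.001,"dy": 0.0015,"dz": -0.059,"wx": 0,"wy": 0,"wz": 0,"gripper": 0.5},{"dx": -0.001,"dy": 0.0015,"dz": -0.061,"wx": 0,"wy": 0,"wz": 0,"gripper": 0.5},{"dx": -0.001,"dy": 0.0015,"dz": -0.061,"wx": 0,"wy": 0,"wz": 0,"gripper": 0.5},{"dx": -0.001,"dy": 0.0015,"dz": -0.061,"wx": 0,"wy": 0,"wz": 0,"gripper": 0.5}]'

```text
t: 13.52
tool_pos: [507.8, 87.6, 64.5]
tcp_rot: [[0.983, 0.0, -0.181], [0.181, -0.004, 0.983], [-0.0, -1.0, -0.004]]
force: [-0.4, -0.1, 0.5]
opening: 0.504
```

Call:
apply_moves --commands '[{"dx": 0,"dy": 0,"dz": 0,"wx": 0,"wy": 0,"wz": 0,"gripper": 0.7},{"dx": 0,"dy": 0,"dz": 0,"wx": 0,"wy": 0,"wz": 0,"gripper": 1},{"dx": 0,"dy": 0,"dz": 0,"wx": 0,"wy": 0,"wz": 0,"gripper": 1},{"dx": 0,"dy": 0,"dz": 0,"wx": 0,"wy": 0,"wz": 0,"gripper": 1},{"dx": 0,"dy": 0,"dz": 0,"wx": 0,"wy": 0,"wz": 0,"gripper": 1},{"dx": 0,"dy": 0,"dz": 0,"wx": 0,"wy": 0,"wz": 0,"gripper": 1},{"dx": 0,"dy": 0,"dz": 0,"wx": 0,"wy": 0,"wz": 0,"gripper": 1}]'

```text
t: 14.1
tool_pos: [507.8, 88.3, 64.9]
tcp_rot: [[0.983, 0.001, -0.181], [0.181, -0.003, 0.983], [0.0, -1.0, -0.003]]
force: [-0.4, 4.9, 3.5]
opening: 0.22
```

Call:
apply_moves --commands '[{"dx": 0,"dy": 0,"dz": 0,"wx": 0,"wy": 0,"wz": 0,"gripper": 1},{"dx": 0,"dy": 0,"dz": 0.008,"wx": 0,"wy": 0,"wz": 0,"gripper": 1},{"dx": 0,"dy": 0,"dz": 0.018,"wx": 0,"wy": 0,"wz": 0,"gripper": 1},{"dx": 0,"dy": 0,"dz": 0.03,"wx": 0,"wy": 0,"wz": 0,"gripper": 1},{"dx": 0,"dy": 0,"dz": 0.042,"wx": 0,"wy": 0,"wz": 0,"gripper": 1},{"dx": 0,"dy": 0,"dz": 0.056,"wx": 0,"wy": 0,"wz": 0,"gripper": 1},{"dx": 0,"dy": 0,"dz": 0.065,"wx": 0,"wy": 0,"wz": 0,"gripper": 1},{"dx": 0,"dy": 0,"dz": 0.065,"wx": 0,"wy": 0,"wz": 0,"gripper": 1}]'

```text
t: 14.77
tool_pos: [508.6, 88.1, 131.9]
tcp_rot: [[0.983, 0.005, -0.181], [0.181, -0.003, 0.983], [0.004, -1.0, -0.004]]
force: [0.3, 0.3, 0.4]
opening: 0.217
```

```bash
python3 - <<'E'
from h import *
s=state();c=capture("wrist");cv2.imwrite("pics/w7.png",c["img"])
print(s["tool_pos"],s["opening"],s["force"])
print(blobs(c["img"],(0,130,60),(8,255,255))[0])
h=cv2.cvtColor(c["img"],cv2.COLOR_BGR2HSV)
x,y,z=s["tool_pos"]
for dz in(-43,-25,-7,-3,20):print(dz,proj(c,[x,y,z+dz],s))
# shank grey rows: sample bright columns
for r in range(196,240,6):
    print(r,c["img"][r,296:344:2].mean(1).astype(int).tolist())
hb=wor([70,0,57])+np.zeros(3)
th=.045;R=np.array([[np.cos(th),0,np.sin(th)],[0,1,0],[-np.sin(th),0,np.cos(th)]]);H=wor(np.array([70,0,57])+R@np.array([-115,0,10.]))
print("hole pred",H,proj(c,H,s))
E
```

```text
[508.64393296  88.13471853 131.85059644] 0.2170784485042566 [0.33159013 0.29336443 0.43893993]
[([299, 227, 41, 45, 1352], [319.0, 251.5])]
-43 [320.21920822 218.65031595]
-25 [320.21138871 227.80333618]
-7 [320.20188504 238.88142087]
-3 [320.19948847 241.6670688 ]
20 [320.18305699 260.68088374]
196 [186, 185, 184, 184, 185, 184, 182, 161, 130, 132, 137, 143, 144, 147, 150, 156, 158, 73, 84, 113, 134, 128, 125, 121]
202 [184, 182, 184, 182, 184, 185, 184, 133, 162, 175, 68, 94, 112, 124, 165, 169, 79, 92, 140, 193, 178, 180, 174, 147]
208 [182, 183, 184, 185, 184, 184, 185, 183, 189, 67, 82, 84, 88, 84, 78, 84, 78, 92, 188, 185, 177, 179, 178, 176]
214 [185, 186, 184, 183, 178, 178, 178, 181, 138, 67, 77, 90, 91, 90, 78, 80, 67, 173, 178, 178, 177, 178, 179, 177]
220 [182, 187, 185, 179, 184, 145, 119, 71, 121, 138, 143, 149, 140, 140, 134, 140, 123, 92, 172, 183, 177, 177, 177, 176]
226 [180, 182, 174, 112, 145, 140, 141, 138, 142, 135, 88, 91, 102, 105, 112, 135, 142, 138, 140, 135, 135, 156, 180, 179]
232 [26, 31, 11, 81, 145, 108, 50, 52, 51, 50, 54, 57, 53, 59, 45, 54, 48, 57, 50, 148, 95, 17, 16, 16]
238 [22, 36, 20, 73, 37, 49, 48, 41, 54, 46, 53, 57, 51, 56, 45, 46, 55, 58, 61, 49, 60, 25, 29, 16]
hole pred [518.14918889 -16.00442095  72.16313032] [186.31431527 199.59708462]
```

Call:
apply_moves --commands '[{"dx": 0.001,"dy": -0.012,"dz": 0,"wx": 0,"wy": 0,"wz": 0,"gripper": 1},{"dx": 0.003,"dy": -0.032,"dz": 0,"wx": 0,"wy": 0,"wz": 0,"gripper": 1},{"dx": 0.005,"dy": -0.055,"dz": 0,"wx": 0,"wy": 0,"wz": 0,"gripper": 1},{"dx": 0.007,"dy": -0.077,"dz": 0,"wx": 0,"wy": 0,"wz": 0,"gripper": 1},{"dx": 0.009,"dy": -0.094,"dz": 0,"wx": 0,"wy": 0,"wz": 0,"gripper": 1},{"dx": 0.01,"dy": -0.1035,"dz": 0,"wx": 0,"wy": 0,"wz": 0,"gripper": 1},{"dx": 0.01,"dy": -0.1045,"dz": 0,"wx": 0,"wy": 0,"wz": 0,"gripper": 1},{"dx": 0.01,"dy": -0.1045,"dz": 0,"wx": 0,"wy": 0,"wz": 0,"gripper": 1}]'

```text
t: 15.48
tool_pos: [517.9, -16.7, 130.2]
tcp_rot: [[0.984, 0.002, -0.18], [0.18, -0.003, 0.984], [0.001, -1.0, -0.003]]
force: [-0.3, -0.1, -0.4]
opening: 0.214
```

```bash
python3 - <<'E'
from h import *
s=state();c=capture("wrist");cv2.imwrite("pics/w8.png",c["img"])
print(s["tool_pos"],s["force"],s["tcp_rot"][:,1])
im=c["img"];h=cv2.cvtColor(im,cv2.COLOR_BGR2HSV)
th=.045;R=np.array([[np.cos(th),0,np.sin(th)],[0,1,0],[-np.sin(th),0,np.cos(th)]]);H=wor(np.array([70,0,57])+R@np.array([-115,0,10.]))
x,y,z=s["tool_pos"];print("hole",proj(c,H,s),"tip",proj(c,[x,y,z-43.9],s))
m=cv2.inRange(h,np.array((95,100,40)),np.array((125,255,255)))
for r in range(180,238,3): print(r,''.join('#' if v else '.' for v in m[r,270:374:2]))
for r in range(196,232,4): print(r,im[r,300:344:2].mean(1).astype(int).tolist())
E
```

```text
[517.90307265 -16.65849097 130.16288633] [-0.31978511 -0.1297548  -0.4166555 ] [ 0.00184288 -0.00298116 -0.99999386]
hole [320.91991679 212.78140772] tip [320.1593861  218.38165933]
180 ....................................................
183 ......................................#..#######....
186 ..##############################################....
189 ...#############################################....
192 ...#############################################....
195 ...#############################################....
198 ...#############################################....
201 ...#############################################....
204 ...#############################################....
207 ...###################......####################....
210 ...##################.........##################....
213 ...###################.......###################....
216 ...####################.....####################....
219 ...#################..........#################.....
222 ....##############...............##############.....
225 ....############..................#############.....
228 ..
[... 452 characters left out ...]
8, 69, 73, 91, 89, 87, 91, 90, 89, 89, 93, 88, 94]
208 [141, 138, 141, 90, 93, 98, 70, 109, 115, 111, 115, 115, 113, 98, 72, 88, 89, 88, 85, 91, 90, 92]
212 [133, 136, 112, 76, 82, 76, 104, 163, 132, 108, 107, 102, 130, 151, 52, 73, 78, 91, 124, 85, 110, 143]
216 [132, 138, 133, 136, 135, 121, 87, 58, 87, 89, 96, 100, 99, 40, 108, 128, 131, 134, 130, 132, 129, 127]
220 [134, 136, 138, 115, 100, 77, 129, 141, 147, 160, 159, 159, 156, 160, 140, 87, 130, 130, 131, 131, 132, 126]
224 [133, 115, 120, 141, 142, 145, 144, 145, 149, 150, 154, 158, 156, 159, 158, 157, 161, 140, 95, 131, 128, 132]
228 [94, 137, 146, 149, 151, 117, 85, 42, 53, 58, 64, 51, 50, 60, 135, 167, 162, 144, 142, 114, 119, 118]
```

The hole shows at about (321,212), as predicted, and the shank is centred on it at column 320.5. Descending.

Call:
apply_moves --commands '[{"dx": 0.0005,"dy": 0,"dz": -0.004,"wx": 0,"wy": 0,"wz": 0,"gripper": 1},{"dx": 0.0005,"dy": 0,"dz": -0.009,"wx": 0,"wy": 0,"wz": 0,"gripper": 1},{"dx": 0.0005,"dy": 0,"dz": -0.014,"wx": 0,"wy": 0,"wz": 0,"gripper": 1},{"dx": 0.0005,"dy": 0,"dz": -0.019,"wx": 0,"wy": 0,"wz": 0,"gripper": 1},{"dx": 0.0005,"dy": 0,"dz": -0.022,"wx": 0,"wy": 0,"wz": 0,"gripper": 1},{"dx": 0.0005,"dy": 0,"dz": -0.023,"wx": 0,"wy": 0,"wz": 0,"gripper": 1}]'

```text
t: 16.03
tool_pos: [518.1, -15.8, 106.5]
tcp_rot: [[0.983, 0.001, -0.181], [0.181, -0.003, 0.983], [0.0, -1.0, -0.003]]
force: [-0.9, -0.1, 0.3]
opening: 0.214
```

Call:
apply_moves --commands '[{"dx": 0.0003,"dy": -0.0005,"dz": -0.004,"wx": 0,"wy": 0,"wz": 0,"gripper": 1},{"dx": 0.0003,"dy": -0.0005,"dz": -0.008,"wx": 0,"wy": 0,"wz": 0,"gripper": 1},{"dx": 0.0003,"dy": -0.0005,"dz": -0.012,"wx": 0,"wy": 0,"wz": 0,"gripper": 1},{"dx": 0.0003,"dy": -0.0005,"dz": -0.016,"wx": 0,"wy": 0,"wz": 0,"gripper": 1},{"dx": 0.0003,"dy": -0.0005,"dz": -0.018,"wx": 0,"wy": 0,"wz": 0,"gripper": 1},{"dx": 0.0003,"dy": -0.0005,"dz": -0.018,"wx": 0,"wy": 0,"wz": 0,"gripper": 1}]'

```text
t: 16.53
tool_pos: [518.2, -16.3, 88.0]
tcp_rot: [[0.983, -0.0, -0.181], [0.181, -0.002, 0.983], [-0.0, -1.0, -0.002]]
force: [0.0, -0.4, -0.9]
opening: 0.214
```

Call:
apply_moves --commands '[{"dx": 0,"dy": 0,"dz": -0.003,"wx": 0,"wy": 0,"wz": 0,"gripper": 1},{"dx": 0,"dy": 0,"dz": -0.006,"wx": 0,"wy": 0,"wz": 0,"gripper": 1},{"dx": 0,"dy": 0,"dz": -0.009,"wx": 0,"wy": 0,"wz": 0,"gripper": 1},{"dx": 0,"dy": 0,"dz": -0.011,"wx": 0,"wy": 0,"wz": 0,"gripper": 1},{"dx": 0,"dy": 0,"dz": -0.013,"wx": 0,"wy": 0,"wz": 0,"gripper": 1},{"dx": 0,"dy": 0,"dz": -0.014,"wx": 0,"wy": 0,"wz": 0,"gripper": 1},{"dx": 0,"dy": 0,"dz": -0.014,"wx": 0,"wy": 0,"wz": 0,"gripper": 1}]'

```text
t: 17.12
tool_pos: [517.9, -16.3, 74.1]
tcp_rot: [[0.983, -0.001, -0.181], [0.181, -0.003, 0.983], [-0.001, -1.0, -0.002]]
force: [-3.5, -0.2, 6.2]
opening: 0.215
```

Call:
apply_moves --commands '[{"dx": 0,"dy": 0,"dz": -0.001,"wx": 0,"wy": 0,"wz": 0,"gripper": 1},{"dx": 0,"dy": 0,"dz": -0.002,"wx": 0,"wy": 0,"wz": 0,"gripper": 1},{"dx": 0,"dy": 0,"dz": -0.003,"wx": 0,"wy": 0,"wz": 0,"gripper": 1},{"dx": 0,"dy": 0,"dz": -0.003,"wx": 0,"wy": 0,"wz": 0,"gripper": 1},{"dx": 0,"dy": 0,"dz": -0.003,"wx": 0,"wy": 0,"wz": 0,"gripper": 1}]'

```text
t: 17.53
tool_pos: [517.7, -16.5, 71.8]
tcp_rot: [[0.983, -0.0, -0.182], [0.182, -0.003, 0.983], [-0.001, -1.0, -0.003]]
force: [-3.9, -0.8, 9.7]
opening: 0.217
```

```bash
python3 - <<'E'
from h import *
s=state();c=capture("wrist");t=capture("scene")
print(s["tool_pos"],s["force"],s["dq"])
im=c["img"];h=cv2.cvtColor(im,cv2.COLOR_BGR2HSV)
print(blobs(im,(0,130,60),(8,255,255))[0],blobs(im,(20,120,80),(35,255,255))[0])
def cov(p,th):
    R=np.array([[np.cos(th),0,np.sin(th)],[0,1,0],[-np.sin(th),0,np.cos(th)]]);return wor(np.array([70,0,57])+R@np.array(p,float))
for th in(-.03,0,.045): print(th,proj(c,cov((-155,35,10),th),s).round(1),proj(c,cov((-155,-35,10),th),s).round(1))
print(proj(c,wor((-75,40,57)),s),proj(c,wor((-75,-40,57)),s))
m=cv2.inRange(h,np.array((95,80,20)),np.array((125,255,255)))|cv2.inRange(h,np.array((15,110,60)),np.array((35,255,255)))
for r in range(178,226,4): x=np.where(m[r,230:410])[0]+230;print(r,(x.min(),x.max()) if len(x) else None)
x=blobs(t["img"],(15,130,60),(35,255,255),10)[0];print([q for q in x if 290<q[1][0]<350])
print([q for q in blobs(t["img"],(0,130,60),(8,255,255),10)[0]])
E
```

```text
[517.73936106 -16.46197196  71.81154014] [-3.93292546 -0.84700373  9.70384383] [-1.68060012e-04 -9.93123930e-04 -9.79501587e-04  1.14824993e-03
 -8.94418889e-05 -7.24024743e-05]
[([299, 227, 41, 44, 1382], [319.1, 251.4])] [([260, 175, 119, 25, 2754], [319.0, 187.0]), ([420, 195, 115, 76, 4479], [480.2, 232.2])]
-0.03 [382.  171.3] [259.2 171.9]
0 [383.8 173.1] [257.4 173.7]
0.045 [386.7 176.5] [254.6 177.1]
[387.52483017 186.71053022] [253.77177414 187.32546427]
178 (np.int64(258), np.int64(378))
182 (np.int64(258), np.int64(379))
186 (np.int64(258), np.int64(379))
190 (np.int64(259), np.int64(379))
194 (np.int64(259), np.int64(379))
198 (np.int64(261), np.int64(377))
202 (np.int64(260), np.int64(378))
206 (np.int64(260), np.int64(378))
210 (np.int64(260), np.int64(378))
214 (np.int64(261), np.int64(378))
218 (np.int64(261), np.int64(378))
222 (np.int64(261), np.int64(377))
[([303, 163, 11, 6, 14], [307.6, 165.2]), ([328, 165, 9, 6, 31], [332.0, 167.3]), ([327, 193, 11, 7, 35], [331.4, 195.9]), ([333, 213, 27, 29, 560], [345.9, 227.1]), ([310, 250, 16, 15, 171], [317.5, 257.2])]
[([315, 186, 5, 13, 43], [316.6, 191.3])]
```

```bash
python3 -c "
from workcell import *
print(finish_job());s=state();print(s['t'],s['tool_pos'],s['force'],s['opening'])"
```

```text
the job is handed in; nothing more can be done
None
the job is handed in; nothing more can be done
```

I did the whole sequence and handed the job in at about 17.6 s, still gripping the pin and pressing it down. The hand-in gave no verdict, so these are my own last checks:

- **Pin parked:** it stood upright in the notch with its collar on the rest. It was still there after the cover had been swung down and pressed.
- **Pin home:** it went through the cover's hole into the bore with almost no side force. The tip works out at about 28 mm, where home is 31 mm, so it is pressed slightly past home. It had not slipped in the fingers.
- **Press and stillness:** 9.7 N upward on the tool, where about 8 N shuts the cover flat. The arm was still.
- **Other things:** no unexpected forces on the way, and I saw nothing disturbed. I did not measure the loose things again at the end.

**Did not agree:** pressing with the fingertips put the cover's free edge a few mm below the nominal flat height. Arm position and camera views agreed on this, and the force rose smoothly with no hard stop. I took it as the springs giving beyond flat, so the cover counts as shut. I could not read the swing angle itself; I judged it to be on its stop from the force and the pictures.

The first two move calls were refused for missing values and cost no moving time. I viewed 12 pictures, the limit.

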